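# Park the trolley's sliding cup divider in its keeper

### The job

On the drinks trolley, push the sliding cup divider along its rail until its spring plunger drops into the groove of the ridged keeper, and leave it clicked in there. Push it with the fingertips or the outside of a finger against one end of its block: do not pinch the block, do not pull the plunger up by hand, and leave the cups, the jug and the jar as they stand.

Things in the scene. Friction and masses are not known exactly. Their poses are not given: they have to be found in the camera images.
- rail: Straight steel bar on a fixed aluminium base strip. Origin under the middle of the strip, on the table; own y runs along the bar, own x points across it, away from the robot, z up. Strip 70 x 460 x 5 mm; bar 24 mm wide, 440 mm long, its top 46 mm above the table. Fixed; turned by up to about 0.3 rad.
- slider (a joint): Place of the sliding divider along the rail in m: rail-frame y of the slider's middle, 0 at mid-rail, range -0.165 to 0.165. It runs with about 0.8 N of drag and stays where it is left.
- slider_mid (a point): Middle of the slider's white block, 92 mm above the table, right over the bar; axes parallel to the rail's. The block is 44 mm across the bar (x) and 40 mm along it (y): its two upright end faces lie 20 mm to either side of this point along y. It reaches from 58 to 108 mm above the table; thin cheeks hang down both sides of the bar to 32 mm.
- plate_mid (a point): Middle of the slider's clear divider plate, which stands out from the middle of the block on the rail's +x side: 4 mm thick in y, from 22 to 85 mm from the bar's centre line, 30 to 105 mm above the table.
- plunger (a joint): Height of the slider's spring plunger in m above its lowest stop. 0 on the bare bar, about 0.007 on a crest of the keeper, about 0.001 when dropped into the keeper's groove. The spring presses it down with 9 to 12 N. Its black knob, 18 mm diameter, stands on the middle of the block, top 125 mm above the table, 133 mm when raised.
- plunger_tip (a point): Lowest point of the plunger's round tip (5 mm radius), inside the block at the middle of its length; it moves along with the slider and up and down with the plunger.
- keeper: The ridged keeper: low aluminium piece clamped on top of the bar, 28 mm wide, 64 mm long, 8.5 mm high, with a long ramp up from each end to a crest 9 mm from its middle and a V groove between the crests. Origin on the bar's top under the middle of the groove; axes parallel to the rail's. It sits 90 to 130 mm from mid-rail, on either side. The slider passes over it.
- keeper_groove (a point): Middle of the keeper's groove. Pushing the slider up a ramp takes about 3 to 6 N; past the crest the plunger drops, the slider runs some 8 mm ahead by itself and the push falls to nothing; the groove centres it. Pushing on rises to about 7 to 10 N and carries it out over the far ramp; it can be pushed back in from the other side.
- collar: Plain aluminium clamp block on the bar, on the side of mid-rail opposite to the keeper, 90 to 130 mm from mid-rail: 44 mm across, 20 mm along the bar, its top 70 mm above the table. Origin at the height of the bar's top. The slider cannot pass it.
- cup_a: Loose white cup, 84 mm across the rim, 130 mm high, 30 g, standing on the table near one end of the rail on its far side. Origin at the centre of its foot.
- cup_b: Another such cup near the rail's other end.
- jug: Loose pink jug with one handle, 120 mm across, 200 mm high, on the right. Origin at the centre of its foot.
- jar: Loose closed jar, 70 mm across, 100 mm high, beyond the rail. Origin at the centre of its foot.

How it is judged (in metres and radians):
At the end, for the whole second after the job is handed in: The slider rests with its plunger dropped into the keeper's groove: plunger tip within 3 mm of the groove's middle along the rail, plunger lower than 3.5 mm above its lowest stop, slider at rest (y of plunger_tip in the frame of keeper between -0.003 and 0.003 m and value of joint plunger below 0.0035 m and velocity of joint slider between -0.005 and 0.005 m/s); the robot touches nothing.
It fails at once if the plunger is pulled up by hand (more than 11 mm above its lowest stop) (value of joint plunger above 0.011 m).
It fails at once if the slider's block is pinched: fingers press on both its half towards one end and its half towards the other end at once, with more than 1.5 N each (contact force between each of slider_c3, slider_c4 and the fingers above 1.5 N).
It fails at once if a cup is shifted by more than 20 mm, tipped or lifted (distance of any of cup_a, cup_b from where it was at the start of the episode above 0.02 m or angle between any of cup_a, cup_b's own z axis and vertical above 0.25 rad).
It fails at once if the jug is shifted by more than 20 mm, tipped or lifted (distance of jug from where it was at the start of the episode above 0.02 m or angle between jug's own z axis and vertical above 0.25 rad).
It fails at once if the jar is shifted by more than 20 mm, tipped or lifted (distance of jar from where it was at the start of the episode above 0.02 m or angle between jar's own z axis and vertical above 0.25 rad).
It also fails if it takes over 58 s, if anything falls off the work surface, if the arm or the gripper's body presses on something with over 40 N, if the wrist force passes 120 N, or if a joint passes its speed limit or range.

### The arm

A 6-joint arm with a two-finger parallel gripper is mounted at the origin on the work surface. World frame = base frame: x ahead of the robot, y to its left, z up, the work surface at z = 0. Lengths are in mm, angles in rad, forces in N, time in s.
With the tool pointing down it reaches from about 350 to 775 mm from the base axis. Payload 7.3 kg.
Tool frame: the origin (TCP) lies on the front face of the gripper's body, between the roots of the fingers; the fingertips stand 66 mm ahead of it and the grasp point (between the pads) lies 47 mm ahead of it; z points along the fingers, x is the direction in which the jaws open and shut, and the axes are right-handed (so a half turn about z gives the same grasp; the last joint's range is limited). The gripper opens to 92 mm and grips with 3 to 60 N. Pads are 19 mm wide; open, the fingers measure 130 mm over their backs; the gripper's body (75 mm by 190 mm) begins 47 mm behind the grasp point.
Start: joints at [-1.38, 0.342, 1.524, -0, 1.275, -0.146], TCP at [173.518, -495.51, 292.241] pointing down, gripper open.
Joint ranges: [-2.53, 2.53], [-0.77, 2.02], [0.04, 2.7], [-1, 4.14], [0.28, 2.66], [-3.11, 3.11]. Speed limits (rad/s): [2.57, 2.57, 3.14, 3.14, 3.14, 3.14].

### API

Orientations are given as a unit quaternion [x, y, z, w].
In Python, from workcell import manip gives the robot as it stands.
- The arm moves only by the tool step_arm, never from a script. Its argument "steps" is a list of rows, each an object of numbers: "x", "y", "z": the shift along the tool's x, y, z in cm; "ax", "ay", "az": the turn, a rotation vector about the tool's x, y, z in rad; "gripper": the finger opening in cm, from 0 to 9.18. In form: [{"x": .., "y": .., "z": .., "ax": .., "ay": .., "az": .., "gripper": ..}, ...]. A call has 1 to 8 rows; each row is the pose to reach, as a shift and turn from the pose commanded when the call began, along the tool's axes at that moment; what a row does not reach only later rows make up. A row lasts 1/12 s, in which the tool goes at most 41.7 mm and 7.16 degrees, less where a joint would pass 70% of its speed; a pose out of reach is approached as far as the arm can. A call with a gripper value outside its range is refused whole. The fingers move at their own pace and stop on an object; "newtons" is the grip in N (left out, the last holds). Time passes only in rows, so rows that repeat a pose let the fingers close. It gives the time, the measured TCP pose, the force and the opening at its end, in the units of the state.
- manip.read_state(): the state, without advancing time (a new reading comes with each control period).
- manip.read_camera(name): name is "side" or "top" or "wrist"; returns the picture (420x560x3 uint8, red, green, blue); there is no depth.
- manip.camera_model(name): a dict with "intrinsics" (3x3 intrinsics, pixels), "position" and "orientation" of the camera in the world. Camera axes: x right, y up, looking along -z (the intrinsics and any distortion apply to the point x, -y, -z); pixel columns grow to the right and rows downward; lengths in mm; the calibration is good to about 2 mm. A picture is of the moment at which its call begins: read the wrist's pose just before it. camera_model takes no time and is no camera call; for the wrist camera it gives the pose at the moment of the call.
- manip.job_done(): hands the job in, once; it reports no verdict.
Trained networks look in the newest picture that a camera, given by its name, has taken for a name from the list of things; names that differ only in an ending like _2 or _b are one class to them, and where a whole thing is asked for, a point or a joint stands for the part that bears it (a point fixed in the world has none). Each returns a list of dicts, best first, with "conf" (0 to 1); they miss things now and then, are a little off and sometimes report something else, mostly with a low value. They report only what shows in the picture. A call takes as long as a camera call.
- manip.look_for(camera, label): "point" ([column, row] in pixels, amid what is visible of it).
- manip.masks_of(camera, label): "mask" (420x560 bool, what is visible of it) and "point" ([column, row] in pixels, amid what is visible of it).
- manip.tip_of(camera, label): "point" ([column, row] in pixels: a listed point, or the origin of a listed thing).
The state is a dict: "time_s": time; "qpos": joint angles; "dq": joint speeds; "effort": joint torques, N m; "tcp_pos": TCP position; "tool_rot": TCP orientation; "contact_force": force on the tool from outside, world axes, zero at the start; "moment": the same for the moment, N m; "opening": finger opening in mm.
Only numpy, scipy, OpenCV 4.12 (cv2) and the standard library are available. Lean on these libraries where they do the work, as an engineer would, in place of code of your own. Each camera call takes 0.05 s, during which the arm holds its last target. There are 200 camera calls.

## Working session

There is one attempt and no reset: what is moved stays moved. The work goes in short steps, Python scripts to look and compute and a tool call to move; the robot and the scene stay as the last step left them, time stands still between calls to the robot, and variables do not carry over. Pictures are saved under pics/ and viewed, about 8 in all and at most 12, crops included, and the job is handed in when it is done.

Besides the shell and the picture viewer there is one more tool, called after "Call:" by a JSON object that holds its "name" and its "arguments". step_arm: Moves the arm, as the interface text tells. Its arguments: {"type":"object","properties":{"steps":{"type":"array"},"newtons":{"type":"number"}},"required":["steps"]}

```bash
mkdir -p pics
cat > h.py <<'E'
import numpy as np, cv2
from workcell import manip
from scipy.spatial.transform import Rotation as R
def ray(cam,p):
    m=manip.camera_model(cam);K=np.array(m['intrinsics']);d=np.linalg.inv(K)@[p[0],p[1],1.]
    d=d*[1,-1,-1]; return np.array(m['position']),R.from_quat(m['orientation']).apply(d)
def onz(cam,p,z):
    o,d=ray(cam,p);return o+d*(z-o[2])/d[2]
def proj(cam,X):
    m=manip.camera_model(cam);c=R.from_quat(m['orientation']).inv().apply(np.array(X,float)-m['position'])*[1,-1,-1]
    q=np.array(m['intrinsics'])@c;return q[:2]/q[2]
def tri(pairs):
    A=np.zeros((3,3));b=np.zeros(3)
    for c,p in pairs:
        o,d=ray(c,p);d/=np.linalg.norm(d);M=np.eye(3)-np.outer(d,d);A+=M;b+=M@o
    return np.linalg.solve(A,b)
def save(cam,name):
    im=manip.read_camera(cam);cv2.imwrite('pics/'+name,cv2.cvtColor(im,cv2.COLOR_RGB2BGR));return im
E
python3 - <<'E'
from h import *
print(manip.camera_model('top'))
a=save('top','top0.png');b=save('side','side0.png')
cv2.imwrite('pics/both0.png',cv2.resize(cv2.cvtColor(np.vstack([a,b]),cv2.COLOR_RGB2BGR),None,fx=.71,fy=.71))
Z=dict(rail=0,slider_mid=92,plate_mid=67,plunger_tip=46,keeper=46,keeper_groove=50,collar=46,cup_a=0,jug=0,jar=0)
for n,z in Z.items():
    t=manip.tip_of('top',n);s=manip.tip_of('side',n)
    print(n,[(np.round(i['point']),round(i['conf'],2),np.round(onz('top',i['point'],z))) for i in t[:3]])
    print('   side',[(np.round(i['point']),round(i['conf'],2),np.round(onz('side',i['point'],z))) for i in s[:3]])
print(manip.read_state())
E
```

```text
{'intrinsics': array([[441.02395381,   0.        , 274.65866691],
       [  0.        , 441.02395381, 215.83852118],
       [  0.        ,   0.        ,   1.        ]]), 'position': array([ 345.8311185 ,  -79.75095622, 1199.7923107 ]), 'orientation': array([ 0.0569554 , -0.06924708, -0.69875834,  0.70971663])}
rail [(array([226., 227.]), 0.98, array([530.,  34.,   0.]))]
   side [(array([278., 263.]), 0.63, array([538.,  37.,   0.]))]
slider_mid [(array([227., 225.]), 0.62, array([521.,  24.,  92.]))]
   side [(array([285., 234.]), 0.81, array([521.,  26.,  92.])), (array([279., 261.]), 0.56, array([522., 122.,  92.]))]
plate_mid [(array([232., 203.]), 0.57, array([583.,  13.,  67.])), (array([267., 234.]), 0.5, array([504., -79.,  67.]))]
   side [(array([260., 236.]), 0.9, array([583.,  14.,  67.]))]
plunger_tip []
   side []
keeper [(array([265., 236.]), 0.49, array([499., -73.,  46.]))]
   side [(array([291., 221.]), 0.55, array([517., -79.,  46.]))]
keeper_groove [(array([265., 233.]), 0.79, array([508., -73.,  50.])), (array([258., 140.]), 0.27, array([765., -49.,  50.]))]
   s
[... 666 characters left out ...]
y([787., -47.,   0.]))]
{'time_s': 1.1, 'qpos': array([-1.37999207e+00,  3.42014635e-01,  1.52410260e+00, -1.72307980e-05,
        1.27539681e+00, -1.46048194e-01]), 'dq': array([-0.00110352,  0.00155326,  0.00014284, -0.00052027,  0.00167557,
       -0.00025105]), 'effort': array([ 2.39029025e-03, -4.31133842e+01, -2.44484764e+01,  7.18147005e-02,
        4.82207816e-02, -1.01111652e-06]), 'tcp_pos': array([ 173.5176577 , -495.51020847,  292.23199703]), 'tool_rot': array([ 8.15635584e-01, -5.78565979e-01,  2.27131655e-05,  3.31227913e-05]), 'contact_force': array([-0.0081555 ,  0.48560226,  0.7395765 ]), 'moment': array([ 0.03650433, -0.00524293, -0.0022748 ]), 'opening': 91.69759225714087}
```

View pics/top0.png

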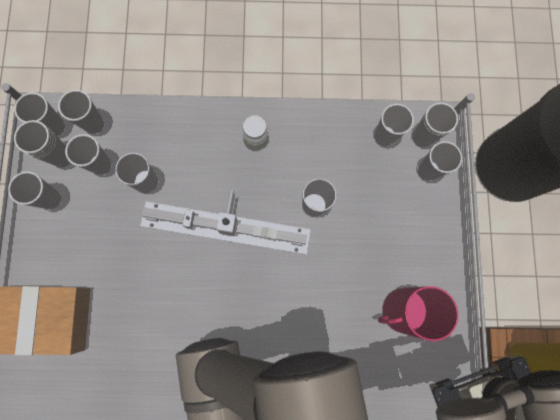

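View pics/side0.png

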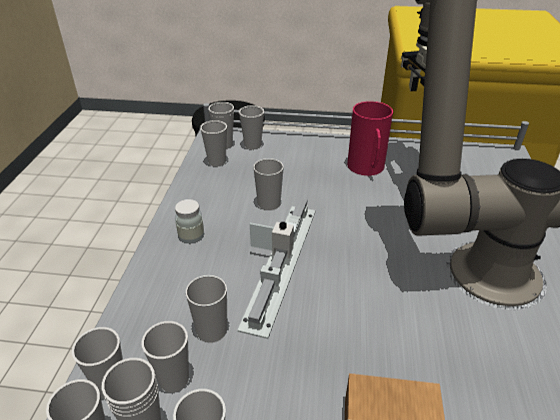

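The pictures show the rail from about (145,213) to (308,242), with the slider at (227,222), the keeper at (265,232) and the collar at (188,217). So the push goes towards -y, against the slider's +y face. I'll move above it for a wrist view.

Call:
{"name": "step_arm", "arguments": {"steps": [{"x":-19,"y":-25,"az":-0.53,"gripper":0},{"x":-19,"y":-25,"az":-0.53,"gripper":0},{"x":-19,"y":-25,"az":-0.53,"gripper":0},{"x":-19,"y":-25,"az":-0.53,"gripper":0},{"x":-19,"y":-25,"az":-0.53,"gripper":0},{"x":-19,"y":-25,"az":-0.53,"gripper":0},{"x":-19,"y":-25,"az":-0.53,"gripper":0},{"x":-19,"y":-25,"az":-0.53,"gripper":0}]}}

```text
invalid input at $.steps[0]: expected keys x, y, z, ax, ay, az, gripper
```

Run:
```python
from h import *
s=manip.read_state();print(s['time_s'],s['tcp_pos'],s['opening'])
r=R.from_quat(s['tool_rot']);print(r.as_matrix().round(3))
m=manip.camera_model('wrist');print('cam in tool',r.inv().apply(m['position']-s['tcp_pos']), (r.inv()*R.from_quat(m['orientation'])).as_matrix().round(2),m['intrinsics'][0])
yaw=-0.162
w=np.array([520,30,300])-s['tcp_pos'];print('shift',r.inv().apply(w))
x=r.as_matrix()[:,0];print('az',-(yaw-np.arctan2(x[1],x[0])))
```

```text
1.1 [ 173.5176577  -495.51020847  292.23199703] 91.69759225714087
[[ 0.331 -0.944 -0.   ]
 [-0.944 -0.331 -0.   ]
 [ 0.     0.    -1.   ]]
cam in tool [ -0.8805181  -66.16274074 -92.73516906] [[ 1.    0.   -0.  ]
 [ 0.   -0.97 -0.25]
 [-0.    0.25 -0.97]] [346.30123577   0.         285.48483097]
shift [-381.4545786  -500.70223966   -7.81065112]
az -1.071938856381018
```

Call:
{"name": "step_arm", "arguments": {"steps": [{"x":-19,"y":-25,"z":0,"ax":0,"ay":0,"az":-0.53,"gripper":0},{"x":-19,"y":-25,"z":0,"ax":0,"ay":0,"az":-0.53,"gripper":0},{"x":-19,"y":-25,"z":0,"ax":0,"ay":0,"az":-0.53,"gripper":0},{"x":-19,"y":-25,"z":0,"ax":0,"ay":0,"az":-0.53,"gripper":0},{"x":-19,"y":-25,"z":0,"ax":0,"ay":0,"az":-0.53,"gripper":0},{"x":-19,"y":-25,"z":0,"ax":0,"ay":0,"az":-0.53,"gripper":0},{"x":-19,"y":-25,"z":0,"ax":0,"ay":0,"az":-0.53,"gripper":0},{"x":-19,"y":-25,"z":0,"ax":0,"ay":0,"az":-0.53,"gripper":0}]}}

```text
time_s: 1.77
tcp_pos: [347.9, -230.3, 292.5]
tool_rot: [0.939, -0.344, 0.0, -0.0]
contact_force: [0.2, -0.2, 0.3]
opening: 43.1
```

Run:
```python
from h import *
s=manip.read_state();print(s['time_s'],s['tcp_pos'],s['opening'])
r=R.from_quat(s['tool_rot'])
yaw=-0.162
w=np.array([520,30,300])-s['tcp_pos'];print('shift',r.inv().apply(w))
x=r.as_matrix()[:,0];print('az',-(yaw-np.arctan2(x[1],x[0])))
```

```text
1.7667 [ 347.89362895 -230.29605061  292.48387322] 43.09919325581885
shift [ -36.75500807 -309.88448283   -7.19762236]
az -0.5402708567915924
```

Call:
{"name": "step_arm", "arguments": {"steps": [{"x":-3.7,"y":-31,"z":-0.7,"ax":0,"ay":0,"az":-0.54,"gripper":0},{"x":-3.7,"y":-31,"z":-0.7,"ax":0,"ay":0,"az":-0.54,"gripper":0},{"x":-3.7,"y":-31,"z":-0.7,"ax":0,"ay":0,"az":-0.54,"gripper":0},{"x":-3.7,"y":-31,"z":-0.7,"ax":0,"ay":0,"az":-0.54,"gripper":0},{"x":-3.7,"y":-31,"z":-0.7,"ax":0,"ay":0,"az":-0.54,"gripper":0},{"x":-3.7,"y":-31,"z":-0.7,"ax":0,"ay":0,"az":-0.54,"gripper":0},{"x":-3.7,"y":-31,"z":-0.7,"ax":0,"ay":0,"az":-0.54,"gripper":0},{"x":-3.7,"y":-31,"z":-0.7,"ax":0,"ay":0,"az":-0.54,"gripper":0}]}}

```text
time_s: 2.43
tcp_pos: [520.8, 30.4, 299.3]
tool_rot: [0.997, -0.081, 0.001, -0.001]
contact_force: [-0.4, -0.5, -0.0]
opening: 0.4
```

```bash
cat > look.py <<'E'
from h import *
import sys
s=manip.read_state();print(s['time_s'],s['tcp_pos'].round(1),s['opening'],s['contact_force'].round(2))
save('wrist',sys.argv[1])
Z=dict(rail=0,slider_mid=92,plate_mid=67,keeper=46,keeper_groove=50,collar=46)
for n,z in Z.items():
    t=manip.tip_of('wrist',n)
    print(n,[(np.round(i['point']),round(i['conf'],2),np.round(onz('wrist',i['point'],z),1)) for i in t[:2]])
E
python3 look.py w1.png
```

```text
2.4333 [520.8  30.4 299.3] 0.374662175875512 [-0.43 -0.5  -0.04]
rail [(array([287., 169.]), 0.8, array([522.9,  37.8,   0. ]))]
slider_mid [(array([293., 198.]), 0.58, array([524. ,  23.6,  92. ]))]
plate_mid [(array([348., 190.]), 0.65, array([576.1,  15.2,  67. ]))]
keeper []
keeper_groove []
collar [(array([292.,  76.]), 0.67, array([540.9, 126.8,  46. ]))]
```

View pics/w1.png

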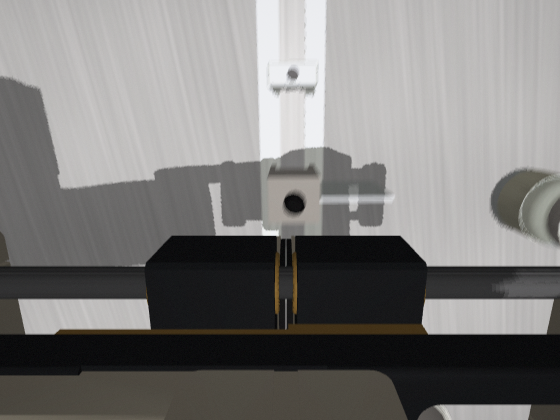

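Run:
```python
from h import *
s=manip.read_state();r=R.from_quat(s['tool_rot'])
for z in (0,30,66):
  print(z,[[x,y]+list(proj('wrist',s['tcp_pos']+r.apply([x,y,z])).round()) for x in(-19,19) for y in(-37,-9.5,9.5)])
for n,z,cs in (('slider_mid',92,('top','side','wrist')),('collar',46,('top','side','wrist')),('plate_mid',67,('top','side','wrist')),('keeper_groove',50,('top','side'))):
  P=[]
  for c in cs:
    manip.read_camera(c)
    t=manip.tip_of(c,n)
    if t: P.append((c,t[0]['point']))
  print(n,tri(P).round(1) if len(P)>1 else 0,[(c,onz(c,p,z).round(1)) for c,p in P])
c=manip.read_camera('top')
cv2.imwrite('pics/t2.png',cv2.cvtColor(cv2.resize(c[180:270,130:330],None,fx=4,fy=4,interpolation=3),cv2.COLOR_RGB2BGR))
```

```text
0 [[-19, -37, np.float64(222.0), np.float64(227.0)], [-19, -9.5, np.float64(226.0), np.float64(314.0)], [-19, 9.5, np.float64(229.0), np.float64(368.0)], [19, -37, np.float64(357.0), np.float64(227.0)], [19, -9.5, np.float64(353.0), np.float64(314.0)], [19, 9.5, np.float64(350.0), np.float64(368.0)]]
30 [[-19, -37, np.float64(237.0), np.float64(201.0)], [-19, -9.5, np.float64(239.0), np.float64(271.0)], [-19, 9.5, np.float64(241.0), np.float64(315.0)], [19, -37, np.float64(341.0), np.float64(201.0)], [19, -9.5, np.float64(338.0), np.float64(271.0)], [19, 9.5, np.float64(336.0), np.float64(315.0)]]
66 [[-19, -37, np.float64(247.0), np.float64(183.0)], [-19, -9.5, np.float64(249.0), np.float64(239.0)], [-19, 9.5, np.float64(250.0), np.float64(274.0)], [19, -37, np.float64(329.0), np.float64(183.0)], [19, -9.5, np.float64(327.0), np.float64(239.0)], [19, 9.5, np.float64(326.0), np.float64(274.0)]]
slider_mid [522.5  26.4  95.5] [('top', array([516. ,  26.6,  92. ])), ('side', array([525.2,  20. ,  92. ])), ('wrist', array([527.4,  26.6,  92. ]))]
collar [542.3 130.9  37.3] [('top', array([545.2, 128.2,  46. ])), ('side', array([535. , 139.6,  46. ])), ('wrist', array([543.6, 131.2,  46. ]))]
plate_mid [552.6  59.5 110.6] [('side', array([583.6,  16.1,  67. ])), ('wrist', array([530.5,  48.9,  67. ]))]
keeper_groove [506.9 -80.3  48.1] [('top', array([502.7, -80.3,  50. ])), ('side', array([510.5, -78.7,  50. ]))]
```

Run:
```python
import cv2
c=cv2.imread('pics/top0.png');cv2.imwrite('pics/t0c.png',cv2.resize(c[180:270,130:330],None,fx=4,fy=4,interpolation=2))
```

```text
(no output)
```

View pics/t0c.png

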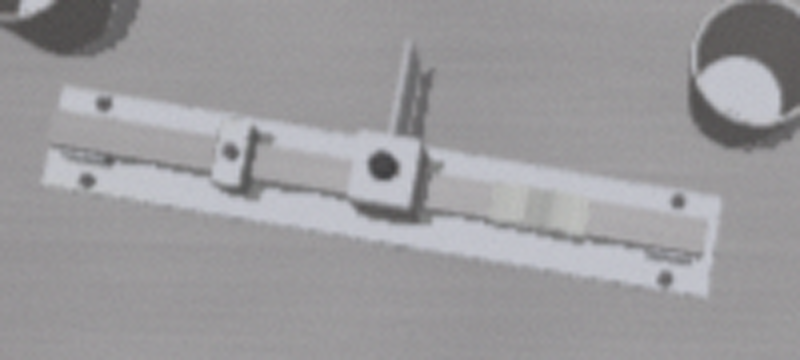

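The enlarged view shows the knob at crop (382,165), the groove at crop (541,208) and the four strip corners. Next step: fit the rail frame from these.

```bash
cat > frame.py <<'E'
from h import *
f=lambda u,v:(u/4+130-.4,v/4+180-.4)
C=[onz('top',f(*p),5) for p in((62,88),(720,197),(708,297),(42,183))]
O=np.mean(C,0); yv=(C[0]-C[1])+(C[3]-C[2]);yv/=np.linalg.norm(yv);yaw=np.arctan2(-yv[0],yv[1])
RR=np.array([[np.cos(yaw),-np.sin(yaw)],[np.sin(yaw),np.cos(yaw)]])
rf=lambda P:RR.T@(np.array(P)[:2]-O[:2])
wf=lambda p:RR@np.array(p)+O[:2]
E
python3 - <<'E'
from frame import *
print('O',O,'yaw',yaw,'corners',[rf(c).round(1) for c in C])
for n,p,z in(('knob',(382,165),125),('groove',(541,208),50),('keepL',(490,198),47),('keepR',(590,218),47),('blk+yend',(357,160),108),('blk-yend',(420,172),108),('collar',(232,150),70)): print(n,rf(onz('top',f(*p),z)).round(1))
s=manip.read_state();print(rf(s['tcp_pos']),s['tcp_pos'],s['time_s'])
E
```

```text
O [527.60033886  35.76529646   5.        ] yaw -0.15178306480690335 corners [array([ 33.5, 230.2]), array([  34.6, -228.6]), array([ -34.6, -230.9]), array([-33.5, 229.3])]
knob [ -0.5 -11. ]
groove [   0.2 -110.1]
keepL [  1.5 -75.8]
keepR [  -0.6 -143. ]
blk+yend [2.6 7. ]
blk-yend [  1.7 -33.2]
collar [ 1.2 93.1]
[ -7.00304744 -10.24698835] [519.12845088  26.69498458 299.16774229] 3.9333
```

```bash
cat > st.py <<'E'
from frame import *
import sys
s=manip.read_state();r=R.from_quat(s['tool_rot']);x=r.as_matrix()[:,0]
print(s['time_s'],'rail',rf(s['tcp_pos']).round(1),'z',s['tcp_pos'][2].round(1),'F rail',(RR.T@s['contact_force'][:2]).round(2),s['contact_force'][2].round(2))
if len(sys.argv)>2:
    t=wf([float(sys.argv[1]),float(sys.argv[2])]);w=np.array([*t,float(sys.argv[3])])-s['tcp_pos']
    print('shift',r.inv().apply(w).round(1),'az',-(yaw-np.arctan2(x[1],x[0])),r.as_matrix()[:,2].round(4))
E
python3 st.py 0 45 146
```

```text
3.9333 rail [ -7.  -10.2] z 299.2 F rail [0.26 0.23] -0.29
shift [  6.3 -55.3 153.2] az -0.012208303341360527 [-1.e-04 -1.e-04 -1.e+00]
```

Call:
{"name": "step_arm", "arguments": {"steps": [{"x":0.3,"y":-3,"z":0,"ax":0,"ay":0,"az":-0.01,"gripper":0},{"x":0.6,"y":-5.5,"z":2,"ax":0,"ay":0,"az":-0.01,"gripper":0},{"x":0.6,"y":-5.5,"z":5,"ax":0,"ay":0,"az":-0.01,"gripper":0},{"x":0.6,"y":-5.5,"z":8,"ax":0,"ay":0,"az":-0.01,"gripper":0},{"x":0.6,"y":-5.5,"z":11,"ax":0,"ay":0,"az":-0.01,"gripper":0},{"x":0.6,"y":-5.5,"z":13.5,"ax":0,"ay":0,"az":-0.01,"gripper":0},{"x":0.6,"y":-5.5,"z":15.3,"ax":0,"ay":0,"az":-0.01,"gripper":0},{"x":0.6,"y":-5.5,"z":15.3,"ax":0,"ay":0,"az":-0.01,"gripper":0}]}}

```text
time_s: 4.6
tcp_pos: [532.0, 79.9, 142.5]
tool_rot: [0.997, -0.077, -0.004, 0.0]
contact_force: [-1.1, 0.5, -0.7]
opening: 0.6
```

```bash
python3 st.py 0 19 146; python3 -c "
from h import *
im=save('side','s2.png')[150:360,170:450];cv2.imwrite('pics/s2c.png',cv2.cvtColor(cv2.resize(im,None,fx=2.8,fy=2.8),cv2.COLOR_RGB2BGR))"
```

```text
4.6 rail [-2.3 44.3] z 142.5 F rail [-1.14  0.36] -0.71
shift [ 2.3 25.3 -3.5] az -0.002227553533222293 [-7.3e-03 -2.0e-04 -1.0e+00]
```

View pics/s2c.png

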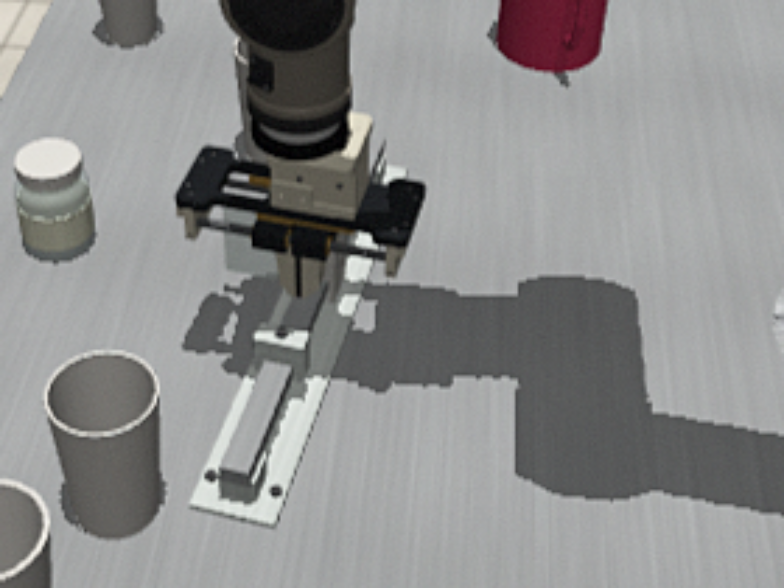

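The fingers stand free between the collar and the slider, and nothing else is close. Starting the push.

Call:
{"name": "step_arm", "arguments": {"steps": [{"x":0.2,"y":0.7,"z":0,"ax":0,"ay":0,"az":0,"gripper":0},{"x":0.2,"y":1.4,"z":0,"ax":0,"ay":0,"az":0,"gripper":0},{"x":0.2,"y":2.1,"z":0,"ax":0,"ay":0,"az":0,"gripper":0},{"x":0.2,"y":2.6,"z":0,"ax":0,"ay":0,"az":0,"gripper":0},{"x":0.2,"y":3.0,"z":0,"ax":0,"ay":0,"az":0,"gripper":0},{"x":0.2,"y":3.4,"z":0,"ax":0,"ay":0,"az":0,"gripper":0},{"x":0.2,"y":3.8,"z":0,"ax":0,"ay":0,"az":0,"gripper":0},{"x":0.2,"y":4.2,"z":0,"ax":0,"ay":0,"az":0,"gripper":0}]}}

```text
time_s: 5.32
tcp_pos: [529.6, 37.8, 146.4]
tool_rot: [0.997, -0.077, 0.0, -0.0]
contact_force: [0.1, 1.0, 1.1]
opening: 0.2
```

```bash
python3 st.py 0 -40 146
```

```text
5.3167 rail [1.7 2.3] z 146.4 F rail [-0.09  1.04] 1.07
shift [-1.6 42.3  0.4] az -0.0022512788987787413 [ 4.e-04 -0.e+00 -1.e+00]
```

Call:
{"name": "step_arm", "arguments": {"steps": [{"x":-0.1,"y":0.5,"z":0,"ax":0,"ay":0,"az":0,"gripper":0},{"x":-0.1,"y":1.1,"z":0,"ax":0,"ay":0,"az":0,"gripper":0},{"x":-0.1,"y":1.7,"z":0,"ax":0,"ay":0,"az":0,"gripper":0},{"x":-0.1,"y":2.3,"z":0,"ax":0,"ay":0,"az":0,"gripper":0},{"x":-0.1,"y":2.9,"z":0,"ax":0,"ay":0,"az":0,"gripper":0},{"x":-0.1,"y":3.4,"z":0,"ax":0,"ay":0,"az":0,"gripper":0},{"x":-0.1,"y":3.8,"z":0,"ax":0,"ay":0,"az":0,"gripper":0},{"x":-0.1,"y":4.1,"z":0,"ax":0,"ay":0,"az":0,"gripper":0}]}}

```text
time_s: 5.98
tcp_pos: [522.1, -2.8, 146.2]
tool_rot: [0.997, -0.077, -0.0, 0.0]
contact_force: [-0.3, 1.6, 0.7]
opening: 0.4
```

```bash
python3 st.py 0 -60 146;python3 -c "
from frame import *
im=save('top','t3.png');
for c,z in(('top',92),('wrist',92)):
  if c=='wrist': manip.read_camera(c)
  print(c,[(rf(onz(c,i['point'],z)).round(1),i['conf']) for i in manip.tip_of(c,'slider_mid')[:2]])
"; python3 st.py
```

```text
5.9833 rail [  0.4 -39. ] z 146.2 F rail [-0.52  1.57] 0.66
shift [-0.4 21.   0.2] az -0.0025790146422276505 [-3.e-04 -2.e-04 -1.e+00]
top [(array([-13.3, -66.7]), 0.48)]
wrist [(array([ -0.3, -69.2]), 0.82)]
6.1833 rail [  0.4 -38.5] z 146.1 F rail [-0.75  0.17] -0.19
```

Call:
{"name": "step_arm", "arguments": {"steps": [{"x":0,"y":0.4,"z":0,"ax":0,"ay":0,"az":0,"gripper":0},{"x":0,"y":0.8,"z":0,"ax":0,"ay":0,"az":0,"gripper":0},{"x":0,"y":1.2,"z":0,"ax":0,"ay":0,"az":0,"gripper":0},{"x":0,"y":1.6,"z":0,"ax":0,"ay":0,"az":0,"gripper":0},{"x":0,"y":1.9,"z":0,"ax":0,"ay":0,"az":0,"gripper":0},{"x":0,"y":2.2,"z":0,"ax":0,"ay":0,"az":0,"gripper":0},{"x":0,"y":2.4,"z":0,"ax":0,"ay":0,"az":0,"gripper":0},{"x":0,"y":2.6,"z":0,"ax":0,"ay":0,"az":0,"gripper":0}]}}

```text
time_s: 6.85
tcp_pos: [518.3, -27.2, 146.2]
tool_rot: [0.997, -0.077, 0.0, -0.001]
contact_force: [1.4, 6.8, 0.1]
opening: 0.5
```

```bash
python3 st.py 0 -60 146
```

```text
6.85 rail [  0.4 -63.6] z 146.2 F rail [0.35 6.94] 0.08
shift [-0.4 -3.6  0.2] az -0.002514011070328115 [ 3.0e-04  1.8e-03 -1.0e+00]
```

Call:
{"name": "step_arm", "arguments": {"steps": [{"x":0,"y":0.1,"z":0,"ax":0,"ay":0,"az":0,"gripper":0},{"x":0,"y":0.2,"z":0,"ax":0,"ay":0,"az":0,"gripper":0},{"x":0,"y":0.3,"z":0,"ax":0,"ay":0,"az":0,"gripper":0},{"x":0,"y":0.4,"z":0,"ax":0,"ay":0,"az":0,"gripper":0},{"x":0,"y":0.5,"z":0,"ax":0,"ay":0,"az":0,"gripper":0},{"x":0,"y":0.5,"z":0,"ax":0,"ay":0,"az":0,"gripper":0}]}}

```text
time_s: 7.35
tcp_pos: [517.5, -33.4, 146.2]
tool_rot: [0.997, -0.077, -0.0, 0.0]
contact_force: [-0.4, -0.4, 0.7]
opening: 0.6
```

```bash
python3 st.py 0 -70 146
```

```text
7.35 rail [  0.5 -69.9] z 146.2 F rail [-0.37 -0.46] 0.67
shift [-0.5  0.1  0.2] az -0.002229242894983191 [-1.e-04 -7.e-04 -1.e+00]
```

The force dropped from 6.9 N to about zero near the crest, so it probably clicked in. I'll back off, rise and look.

Call:
{"name": "step_arm", "arguments": {"steps": [{"x":0,"y":-1,"z":0,"ax":0,"ay":0,"az":0,"gripper":0},{"x":0,"y":-2.5,"z":0,"ax":0,"ay":0,"az":0,"gripper":0},{"x":0,"y":-4,"z":-2,"ax":0,"ay":0,"az":0,"gripper":0},{"x":0,"y":-5,"z":-5,"ax":0,"ay":0,"az":0,"gripper":0},{"x":0,"y":-5,"z":-8,"ax":0,"ay":0,"az":0,"gripper":0},{"x":0,"y":-5,"z":-11,"ax":0,"ay":0,"az":0,"gripper":0},{"x":0,"y":-5,"z":-12,"ax":0,"ay":0,"az":0,"gripper":0},{"x":0,"y":-5,"z":-12,"ax":0,"ay":0,"az":0,"gripper":0}]}}

```text
time_s: 8.02
tcp_pos: [526.3, 16.9, 269.0]
tool_rot: [0.997, -0.077, 0.003, 0.0]
contact_force: [-0.7, -0.5, 0.4]
opening: 0.6
```

```bash
python3 st.py
python3 - <<'E'
from frame import *
a=save('top','t4.png');
for c in('top','wrist','side'):
  im=save(c,'e_%s.png'%c)
  print(c,[(i['point'],rf(onz(c,i['point'],92)).round(1),i['conf']) for i in manip.tip_of(c,'slider_mid')[:2]])
  for n,P in(('knob if z125',(0,-110,125)),('if133',(0,-101,133))): print(n,proj(c,[*wf(P[:2]),P[2]]).round(1))
s=cv2.imread('pics/e_side.png');w=cv2.imread('pics/e_wrist.png')
cv2.imwrite('pics/e_c.png',np.hstack([cv2.resize(s[150:290,220:360],(400,400),interpolation=2),cv2.resize(w[60:340,150:430],(400,400))]))
E
```

```text
8.0167 rail [  1.6 -18.9] z 269.0 F rail [-0.65 -0.61] 0.35
top [([263.6, 232.0], array([  -7.3, -108.3]), 0.86)]
knob if z125 [264.7 227.3]
if133 [261.  226.2]
wrist [([286.1, 302.5], array([  -1.6, -106.5]), 0.62)]
knob if z125 [288.2 329.2]
if133 [288.2 325. ]
side [([290.8, 207.2], array([   8.1, -115.5]), 0.95), ([191.4, 234.2], array([212.9,  54.1]), 0.68)]
knob if z125 [293.5 198.8]
if133 [292.6 198.3]
```

View pics/e_c.png

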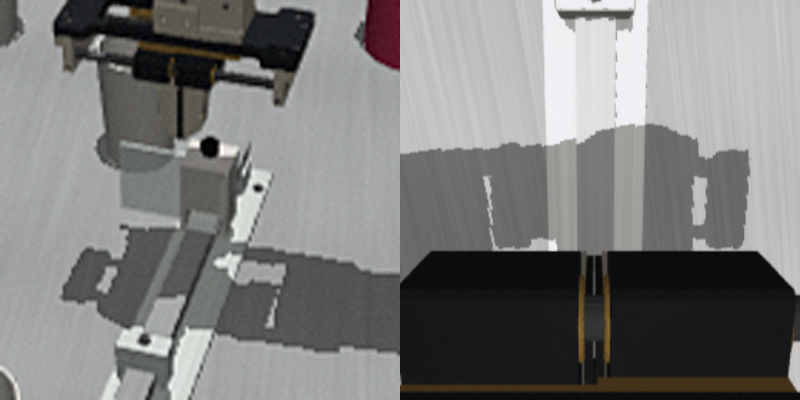

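Run:
```python
from frame import *
def blob(fn,c,rad=14):
    g=cv2.imread('pics/'+fn,0).astype(float);x,y=map(int,c);w=g[y-rad:y+rad,x-rad:x+rad]
    m=np.clip(75-w,0,None);n,l,st,ce=cv2.connectedComponentsWithStats((m>0).astype(np.uint8))
    k=1+np.argmax(st[1:,4]);m*=(l==k);yy,xx=np.mgrid[:2*rad,:2*rad]
    return np.array([(m*xx).sum()/m.sum()+x-rad,(m*yy).sum()/m.sum()+y-rad]),st[k,4]
for tag,t,s,ct,cs in(('before','top0.png','side0.png',(226,221),(283,226)),('after','t4.png','e_side.png',(264,228),(293,201))):
    a,na=blob(t,ct,7);b,nb=blob(s,cs,7);X=tri([('top',a),('side',b)]);print(tag,a,na,b,nb,rf(X).round(1),X[2].round(1),'z120:',rf(onz('top',a,120)).round(1),rf(onz('side',b,120)).round(1))
g=cv2.imread('pics/t4.png')[180:270,180:330];cv2.imwrite('pics/t4c.png',cv2.resize(g,None,fx=5,fy=5,interpolation=2))
```

```text
before [226.06666667 222.02666667] 17 [282.50623539 225.17653936] 42 [ -0.1 -12.6] 115.8 z120: [ -2.2 -13.3] [ 0.1 -7.9]
after [264.17424242 227.56818182] 28 [292.8376651  201.11333617] 36 [   0.7 -108.6] 118.4 z120: [-1.000e-01 -1.087e+02] [   0.7 -106.6]
```

View pics/t4c.png

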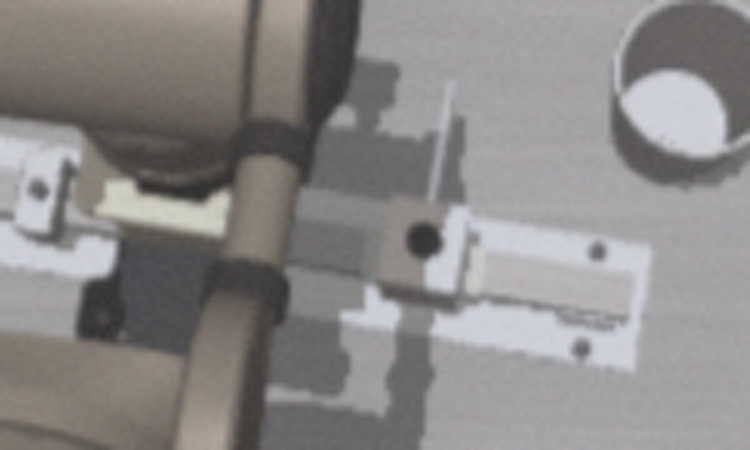

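The picture shows the block centred near -109 mm, with the finger having stopped at a slider place of -99 mm. It ran about 9 mm ahead by itself, which fits a drop into the groove at -110 mm. I'll let the arm settle and hand in.

Call:
{"name": "step_arm", "arguments": {"steps": [{"x":0,"y":0,"z":-2,"ax":0,"ay":0,"az":0,"gripper":0},{"x":0,"y":0,"z":-2,"ax":0,"ay":0,"az":0,"gripper":0},{"x":0,"y":0,"z":-2,"ax":0,"ay":0,"az":0,"gripper":0},{"x":0,"y":0,"z":-2,"ax":0,"ay":0,"az":0,"gripper":0}]}}

```text
time_s: 8.7
tcp_pos: [525.0, 16.6, 285.3]
tool_rot: [0.997, -0.077, -0.0, 0.0]
contact_force: [0.7, 1.0, -0.4]
opening: 0.8
```

```bash
python3 st.py; python3 -c "
from workcell import manip
print(manip.job_done())"
```

```text
8.7 rail [  0.3 -19.4] z 285.3 F rail [0.53 1.08] -0.42
the job is handed in; nothing more can be done
None
```

I pushed the slider along the rail with the closed fingertips against the +y face of its block, and it appears to have clicked into the keeper's groove. I then backed off, raised the arm clear and handed the job in at 8.7 s.

- **Force:** the push rose to about 6.9 N on the ramp, then fell to about zero near the crest.
- **Slider place:** it settled at about -108.6 mm along the rail, some 9 mm ahead of where the finger stopped. The groove measured -110.1 mm, so the 1.5 mm difference is within my measuring error of about 2 mm.
- **Plunger height:** the knob measured about 2.6 mm higher than on the bare bar, with an error of about 2 mm. That fits the groove (1 mm) better than a crest (7 mm).
- **Disagreements:** the network's slider points were rougher, giving -106.5 to -115.5 mm depending on the camera. The plunger tip itself could not be seen.
- **Loose things:** the arm passed well clear of the cups, jug and jar, but I did not measure their positions again at the end.

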